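# Find the case that rattles and hold it out

## Robot

A 7-joint arm with a two-finger parallel gripper is mounted at the origin on the work surface. World frame = base frame: x ahead of the robot, y to its left, z up, the work surface at z = 0. Lengths are in m, angles in rad, forces in N, time in s.
With the tool pointing down it reaches from about 0.4 to 0.9 m from the base axis. Payload 5.5 kg.
Tool frame: the origin (TCP) lies at the very end of the fingers, on their centre line; the grasp point (between the pads) lies 19 mm behind it; z points along the fingers, y is the line along which they close (so a half turn about z gives the same grasp; the last joint's range is limited). The gripper opens to 85 mm and grips with 20 to 120 N. Pads are 22 mm wide; open, the fingers measure 114 mm over their backs; the gripper's body (76 mm by 85 mm) begins 54 mm behind the grasp point. The pads swing forward as they close: fully open they stand 13 mm farther back than shut.
Start: joints at [1.414, 0.501, -0.427, 1.55, 0.221, 1.138, -0.21], TCP at [0.265, -0.594, 0.209] pointing down, gripper open.
Joint ranges: [-2.88, 2.88], [-0.31, 2.03], [-1.54, 1.56], [0.2, 2.42], [-1.41, 4.55], [0.19, 2.02], [-2.57, 2.57]. Speed limits (rad/s): [2.57, 2.57, 3.14, 3.14, 3.14, 3.14, 3.14].

## Interface

Orientations are given as a unit quaternion [w, x, y, z].
In Python, from cell import readout, vision, manip gives the robot as it stands.
- The arm moves only by the shell command python3 -m creep 'ROWS' [FORCE]. ROWS is JSON, a list of rows, each an object of numbers: "hand": the finger opening in m, from 0 to 0.0854; "tx", "ty", "tz": the shift along the tool's x, y, z in m; "rx", "ry", "rz": the turn, a rotation vector about the tool's x, y, z in rad. In form: [{"hand": .., "tx": .., "ty": .., "tz": .., "rx": .., "ry": .., "rz": ..}, ...]. A call has 1 to 12 rows; each row shifts and turns the commanded pose from where the row before left it, along the tool's axes as they then stand; what a row does not reach is not made up. A row lasts 1/10 s, in which the tool goes at most 50 mm and 8.59 degrees, less where a joint would pass 70% of its speed; a pose out of reach is approached as far as the arm can. A call is refused whole if a number of a shift passes 0.05 or a number of a turn 0.15, either way. A call with a gripper value outside its range is refused whole. The fingers move at their own pace and stop on an object; FORCE is the grip in N (left out, the last holds). Time passes only in rows, so rows that do not move let the fingers close. It gives the time, the measured TCP pose, the force, the opening and the grip force at its end, in the units of the state.
- readout.get_state(): the state, without advancing time (a new reading comes with each control period).
- vision.camera(name): name is "scene" or "top"; returns a dict with "color" (480x640x3 uint8, blue, green, red), "fx", "fy", "cx", "cy" (pixels), "rvec" (rotation vector, rad) and "tvec" (3), from world to camera coordinates, as OpenCV has them. Camera axes: x right, y down, z forward; pixel columns grow to the right and rows downward; lengths in m; the calibration is good to about 2 mm. A picture is of the moment at which its call begins. There is no depth.
- manip.job_done(): hands the job in; it is judged then, once.
Trained networks look in the newest picture that a camera, given by its name, has taken for a name from the list of things; names that differ only in an ending like _2 or _b are one class to them, and where a whole thing is asked for, a point or a joint stands for the part that bears it (a point fixed in the world has none). Each returns a list of dicts, best first, with "p" (0 to 1); they miss things now and then, are a little off and sometimes report something else, mostly with a low value. They report only what shows in the picture. A call takes as long as a camera call. They do not tell look-alikes from the thing itself.
- vision.masks_of(camera, name): "region" (480x640 bool, what is visible of it) and "bbox" ([centre column, centre row, width, height] in pixels, round what is visible of it).
The state is a dict: "time_s": time; "q": joint angles; "joint_vel": joint speeds; "joint_efforts": joint torques, N m; "eef_pos": TCP position; "orientation": TCP orientation; "ft_force": force on the tool from outside, world axes, zero at the start; "moment": the same for the moment, N m; "grip_width": finger opening in m; "gripper_force": force on a finger pad.
Only numpy, scipy, OpenCV 4.12 (cv2) and the standard library are available. Lean on these libraries where they do the work, as an engineer would, in place of code of your own. Each camera call takes 0.05 s, during which the arm holds its last target. There are 200 camera calls.

## Task

One of the three sealed cases on the black mat has a loose steel slug in it: shake them one at a time, lifted clear of the mat with a few brisk strokes to and fro along its length, to find the one that rattles, gripping lightly because the thin walls crack. Carry that one forward and hold it out over the middle of the round blue pad, upright, still and a hand's breadth or so above it, and finish while holding it there. Leave the two silent cases standing upright on the mat and do not disturb anything else on the bench.

Things in the scene. Friction and masses are not known exactly. Their poses are not given: they have to be found in the camera images.
- case_a: One of three look-alike sealed parts cases: orange box with a grey lid (the top 20 mm) and a white label, 140 mm long (its x), 50 mm wide (its y), 62 mm high. Origin: centre of its underside; z up. 0.4 to 0.55 kg, varying whatever is inside. Which of the three rattles cannot be told from name, look, weight or place.
- case_b: Second look-alike case, same size, look and origin as case_a. All three are thin-walled: a case cracks when a finger presses on it with 40 N or more; 25 N of grip across the middle of its width is plenty to lift and shake it. A silent case is packed solid and settles at once when it is stopped.
- case_c: Third look-alike case, same as case_a. In the rattling one (any of the three) a 250 g steel slug slides along the length (x), 30 mm each way from the middle. A brisk 100 mm stroke along the length throws it against the leading end, where it stays: compared at rest after a stroke each way, the load's moment differs by 0.1 to 0.16 N m (silent: under 0.03). Tipping by 0.1 rad also moves it.
- mat: Fixed black rubber mat 180 mm (its x) by 440 mm (its y), 4 mm thick, on which the three cases stand in a row side by side along its y, each lying with its length roughly along the mat's x (within 0.2 rad), at least 110 mm apart centre to centre. Origin: centre of its underside, on the bench.
- pad: Fixed round blue handover pad beyond the mat, 90 mm in diameter, 4 mm thick, white dot at its centre. Origin: centre of its underside, on the bench.
- ring_1: Loose pale wooden ring, 76 mm across, 35 mm high; origin under its centre. A bystander.
- ring_2: Loose pale wooden ring, 76 mm across, 35 mm high; origin under its centre. A bystander.
- screwdriver: Loose screwdriver with a red handle lying on the bench, along its own x. A bystander.
- hammer: Loose hammer lying on the bench, along its own x. A bystander.
- glue: Loose glue bottle, 60 mm in diameter, 130 mm high, yellow label, red cap; origin under its centre. A bystander.
- offcut: Loose wooden offcut 160 x 50 x 35 mm; origin under its centre. A bystander.
There are look-alikes about, which are no part of the job. Leave any purple look-alike of the case_a alone. Leave any purple look-alike of the case_c alone.

How it is judged:
On the way, in this order (a step that is already met when the one before it is completed fails the run):
1. the rattling case is swung in the air, clear of the mat (z of case_b in the frame of mat above 0.025 m and (linear speed of case_b above 0.2 m/s or angular speed of case_b above 1 rad/s)).
2. it stops or reverses in the air (z of case_b in the frame of mat above 0.025 m and linear speed of case_b below 0.08 m/s and angular speed of case_b below 0.6 rad/s).
3. it is swung again in the air (all of step 1).
4. it stops or reverses again in the air (all of step 2).
5. it is swung once more in the air: shaken to and fro (all of step 3).
At the end, for the whole second after the job is handed in: The rattling case is held in the fingers, its middle within 45 mm of the pad's centre sideways, underside 40 to 260 mm above the pad's underside, tilt under 0.2 rad, below 0.05 m/s; both silent cases stand upright (0.1 rad) and still on the mat, middles within its outline (horizontal distance between case_b and pad below 0.045 m and z of case_b in the frame of pad between 0.04 and 0.26 m and angle between case_b's own z axis and vertical below 0.2 rad and linear speed of case_b below 0.05 m/s and contact force between case_b and the fingers above 1 N and angle between each of case_a, case_c's own z axis and vertical below 0.1 rad and linear speed of each of case_a, case_c below 0.02 m/s and z of case_a in the frame of mat between 0 and 0.008 m and x of case_a in the frame of mat between -0.09 and 0.09 m and y of case_a in the frame of mat between -0.22 and 0.22 m and z of case_c in the frame of mat between 0 and 0.008 m and x of case_c in the frame of mat between -0.09 and 0.09 m and y of case_c in the frame of mat between -0.22 and 0.22 m); the arm keeps its last pose, push and grip.
It fails at once if a case is squeezed so hard that it cracks (contact force between any of case_a, case_b, case_c and the fingers above 80 N).
It fails at once if a bystander is shifted by more than 30 mm (distance of any of ring_1, ring_2, screwdriver, hammer, glue, offcut from where it was at the start of the episode above 0.03 m).
It also fails if it takes over 64 s, if anything falls off the work surface, if the arm or the gripper's body presses on something with over 40 N, if the wrist force passes 120 N, or if a joint passes its speed limit or range.

## Working session

There is one attempt and no reset: what is moved stays moved. The work goes in short steps, Python scripts to look and compute and a shell command to move; the robot and the scene stay as the last step left them, time stands still between calls to the robot, and variables do not carry over. Pictures are saved under pics/ and viewed, at most 10 in all, crops included, and the job is handed in when it is done.

```bash
mkdir -p pics
cat > h.py <<'E'
import numpy as np, cv2
from cell import readout, vision, manip
def ray(c,u,v,z):
    R=cv2.Rodrigues(np.array(c["rvec"],float))[0]; t=np.array(c["tvec"],float).ravel()
    d=R.T@np.array([(u-c["cx"])/c["fx"],(v-c["cy"])/c["fy"],1]); o=-R.T@t
    return o+d*(z-o[2])/d[2]
E
python3 - <<'E'
from h import *
for n in("top","scene"):
    c=vision.camera(n); cv2.imwrite(f"pics/{n}0.png",c["color"])
    for k in ["case_a","pad","mat","glue","hammer","screwdriver","ring_1","offcut"]:
        for m in vision.masks_of(n,k):
            if m["p"]<.2: continue
            r=cv2.minAreaRect(np.argwhere(m["region"])[:,::-1].astype(np.float32))
            z={"case_a":.066,"glue":.13,"ring_1":.035,"offcut":.035}.get(k,.004)
            P=[ray(c,*p,z)[:2].round(3).tolist() for p in cv2.boxPoints(r)] if n=="top" else ''
            print(n,k,round(m["p"],2),np.round(m["bbox"]),ray(c,*r[0],z).round(3),P)
    if n=="top": print((-cv2.Rodrigues(np.array(c["rvec"]))[0].T@np.array(c["tvec"]).ravel()))
s=readout.get_state();print(s)
E
```

```text
top case_a 0.97 [268. 216.  27.  54.] [0.488 0.226 0.066] [[0.42, 0.259], [0.561, 0.251], [0.557, 0.193], [0.417, 0.201]]
top case_a 0.96 [136. 241.  64.  53.] [0.423 0.548 0.066] [[0.391, 0.625], [0.501, 0.521], [0.454, 0.472], [0.345, 0.575]]
top case_a 0.85 [320. 223.  28.  54.] [0.477 0.092 0.066] [[0.411, 0.125], [0.549, 0.11], [0.544, 0.058], [0.405, 0.073]]
top case_a 0.85 [379. 220.  34.  58.] [ 0.48  -0.055  0.066] [[0.417, -0.012], [0.556, -0.045], [0.543, -0.099], [0.404, -0.066]]
top case_a 0.75 [445. 301.  38.  62.] [ 0.291 -0.218  0.066] [[0.352, -0.168], [0.369, -0.228], [0.231, -0.267], [0.213, -0.208]]
top case_a 0.74 [242. 317.  52.  51.] [0.231 0.282 0.066] [[0.195, 0.353], [0.303, 0.25], [0.267, 0.212], [0.159, 0.314]]
top pad 0.97 [360. 145.  37.  36.] [ 0.686 -0.006  0.004] [[0.683, 0.058], [0.75, -0.006], [0.689, -0.069], [0.622, -0.005]]
top glue 0.58 [486. 135.  36.  31.] [ 0.686 -0.296  0.13 ] [[0.685, -0.244], [0.736, -0.317], [0.688, -0.349], [0.637, -0.276]]
top hammer 0.93 [196. 238.  35. 102.] [0.429 0.422 0.004] [[0.561, 0.472], [0.563, 0.382], [0.298,
[... 1667 characters left out ...]
465, -0.42701642,  1.55041952,  0.2207871 ,
        1.13827828, -0.2102946 ]), 'joint_vel': array([-7.67584991e-04,  6.11653924e-04,  1.73656985e-03, -3.73816069e-05,
        5.45554392e-04,  1.41713201e-03,  5.01761507e-04]), 'joint_efforts': array([ 6.33140235e-05, -5.69349504e+01, -5.81034109e+00, -2.81335902e+01,
        1.26985781e-02,  1.68289866e-03,  3.74602408e-06]), 'eef_pos': array([ 0.26496433, -0.59354578,  0.20903143]), 'orientation': array([2.55131148e-05, 9.78048728e-01, 2.08376304e-01, 2.86216620e-05]), 'ft_force': array([ 0.21357407, -0.20140801,  0.23290716]), 'moment': array([-0.01752453, -0.04380411,  0.0134721 ]), 'gripper_force': 0.0, 'grip_width': 0.08525474149545573}
```

View pics/top0.png

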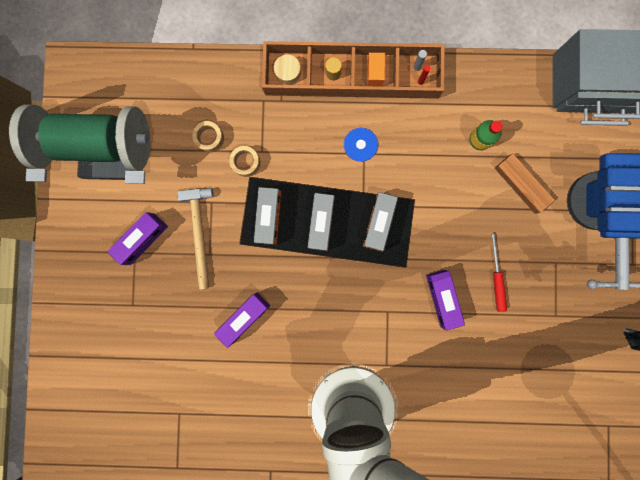

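View pics/scene0.png

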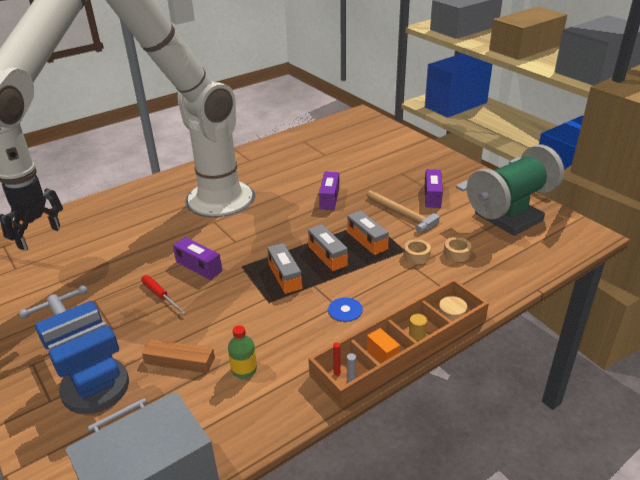

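The top view shows the three orange/grey cases at about (267,215), (321,221) and (381,221), and the pad at (361,144). The purple ones are decoys. I'll refine the poses from the grey lids.

```bash
cat >> h.py <<'E'
def lids():
    c=vision.camera("top"); out=[]
    hsv=cv2.cvtColor(c["color"],cv2.COLOR_BGR2HSV)
    lid=((hsv[...,1]<50)&(hsv[...,2]>85)).astype(np.uint8)
    for m in vision.masks_of("top","case_a"):
        w=(m["region"]&(lid>0)).astype(np.uint8)
        w=cv2.morphologyEx(w,cv2.MORPH_OPEN,np.ones((3,3),np.uint8))
        pts=np.argwhere(w)[:,::-1]
        if len(pts)<100: continue
        P=np.array([ray(c,*p,.066)[:2] for p in pts])
        r=cv2.minAreaRect(P.astype(np.float32)); 
        mu=P.mean(0); v=np.linalg.eigh(np.cov((P-mu).T))[1][:,1]; v*=np.sign(v[0])
        out.append((mu.round(4).tolist(),np.round(r[0],4).tolist(),np.round(r[1],3).tolist(),round(float(np.arctan2(v[1],v[0])),3),len(pts),np.median(hsv[m["region"]][:,0])))
    return sorted(out,key=lambda o:o[0][1])
def togo(x,y,z,yaw):
    s=readout.get_state(); w,a,b,d=s["orientation"]
    from scipy.spatial.transform import Rotation as Ro
    R=Ro.from_quat([a,b,d,w]); y0=np.arctan2(R.as_matrix()[1,0],R.as_matrix()[0,0])
    G=Ro.from_euler("z",yaw)*Ro.from_rotvec([np.pi,0,0])
    D=np.array([x,y,z])-s["eef_pos"]
    print("t",s["time_s"],"yaw",round(y0,4),"shift old tool",(R.inv().apply(D)).round(4),"new tool",G.inv().apply(D).round(4),"rot(tool)",(R.inv()*G).as_rotvec().round(4))
E
python3 - <<'E'
from h import *
for o in lids(): print(o)
togo(.48,-.055,.15,-.2)
E
```

```text
([0.2893, -0.2247], [0.2892, -0.2247], [0.05, 0.022], 0.261, 180, np.float64(138.0))
([0.4792, -0.0566], [0.48, -0.057], [0.05, 0.137], -0.249, 1072, np.float64(66.0))
([0.4759, 0.0926], [0.4768, 0.0921], [0.05, 0.139], -0.095, 1088, np.float64(66.0))
([0.4898, 0.2289], [0.4894, 0.2293], [0.049, 0.138], -0.056, 1073, np.float64(65.0))
([0.226, 0.2845], [0.226, 0.2845], [0.021, 0.049], -0.765, 185, np.float64(138.0))
([0.4244, 0.5599], [0.4242, 0.5591], [0.021, 0.051], -0.728, 175, np.float64(138.0))
t 1.0 yaw 0.4198 shift old tool [ 0.4159 -0.4041  0.059 ] new tool [ 0.1038 -0.5705  0.059 ] rot(tool) [-0.     -0.      0.6198]
```

```bash
python3 -m creep '[{"hand":0.085,"tx":0.034,"ty":-0.033},{"tx":0.034,"ty":-0.033},{"tx":0.034,"ty":-0.033},{"tx":0.034,"ty":-0.033},{"tx":0.034,"ty":-0.033},{"tx":0.034,"ty":-0.033},{"tx":0.034,"ty":-0.033},{"tx":0.034,"ty":-0.033},{"tx":0.034,"ty":-0.033},{"tx":0.034,"ty":-0.033},{"tx":0.034,"ty":-0.033}]' 25
python3 -m creep '[{"rz":0.134},{"rz":0.134},{"rz":0.134},{"rz":0.134},{"rz":0.134},{"rz":0}]'
python3 -c "
from h import *
togo(.48,-.057,.021,-.249)"
```

```text
t 1.0 yaw 0.4198 shift old tool [ 0.4151 -0.4023  0.188 ] new tool [ 0.0762 -0.573   0.188 ] rot(tool) [-0.     -0.      0.6688]invalid input
invalid input
```

Every key is probably required in each row.

```bash
python3 -m creep '[{"hand":0.085,"tx":0.034,"ty":-0.033,"tz":0,"rx":0,"ry":0,"rz":0},{"hand":0.085,"tx":0.034,"ty":-0.033,"tz":0,"rx":0,"ry":0,"rz":0},{"hand":0.085,"tx":0.034,"ty":-0.033,"tz":0,"rx":0,"ry":0,"rz":0},{"hand":0.085,"tx":0.034,"ty":-0.033,"tz":0,"rx":0,"ry":0,"rz":0},{"hand":0.085,"tx":0.034,"ty":-0.033,"tz":0,"rx":0,"ry":0,"rz":0},{"hand":0.085,"tx":0.034,"ty":-0.033,"tz":0,"rx":0,"ry":0,"rz":0},{"hand":0.085,"tx":0.034,"ty":-0.033,"tz":0,"rx":0,"ry":0,"rz":0},{"hand":0.085,"tx":0.034,"ty":-0.033,"tz":0,"rx":0,"ry":0,"rz":0},{"hand":0.085,"tx":0.034,"ty":-0.033,"tz":0,"rx":0,"ry":0,"rz":0},{"hand":0.085,"tx":0.034,"ty":-0.033,"tz":0,"rx":0,"ry":0,"rz":0},{"hand":0.085,"tx":0.034,"ty":-0.033,"tz":0,"rx":0,"ry":0,"rz":0}]' 25 && python3 -m creep '[{"hand":0.085,"tx":0,"ty":0,"tz":0,"rx":0,"ry":0,"rz":0.134},{"hand":0.085,"tx":0,"ty":0,"tz":0,"rx":0,"ry":0,"rz":0.134},{"hand":0.085,"tx":0,"ty":0,"tz":0,"rx":0,"ry":0,"rz":0.134},{"hand":0.085,"tx":0,"ty":0,"tz":0,"rx":0,"ry":0,"rz":0.134},{"hand":0.085,"tx":0,"ty":0,"tz":0,"rx":0,"ry":0,"rz":0.133},{"hand":0.085,"tx":0,"ty":0,"tz":0,"rx":0,"ry":0,"rz":0}]'
python3 -c "
from h import *
togo(.48,-.057,.021,-.249)"
```

```text
time_s: 2.1
eef_pos: [0.4591, -0.108, 0.2095]
orientation: [0.001, 0.978, 0.208, 0.0]
ft_force: [1.0, -0.9, -0.6]
grip_width: 0.0849
gripper_force: 0.0
time_s: 2.7
eef_pos: [0.4586, -0.1096, 0.2092]
orientation: [0.0, 0.992, -0.125, 0.0]
ft_force: [-0.9, -0.9, -0.7]
grip_width: 0.085
gripper_force: 0.0
t 2.7 yaw -0.2501 shift old tool [ 0.0076 -0.0563  0.1882] new tool [ 0.0078 -0.0562  0.1882] rot(tool) [ 0.0003 -0.0005 -0.0011]
```

```bash
python3 -m creep '[{"hand":0.085,"tx":0.004,"ty":-0.028,"tz":0,"rx":0,"ry":0,"rz":0},{"hand":0.085,"tx":0.004,"ty":-0.028,"tz":0,"rx":0,"ry":0,"rz":0},{"hand":0.085,"tx":0,"ty":0,"tz":0.03,"rx":0,"ry":0,"rz":0},{"hand":0.085,"tx":0,"ty":0,"tz":0.03,"rx":0,"ry":0,"rz":0},{"hand":0.085,"tx":0,"ty":0,"tz":0.03,"rx":0,"ry":0,"rz":0},{"hand":0.085,"tx":0,"ty":0,"tz":0.03,"rx":0,"ry":0,"rz":0},{"hand":0.085,"tx":0,"ty":0,"tz":0.03,"rx":0,"ry":0,"rz":0},{"hand":0.085,"tx":0,"ty":0,"tz":0.02,"rx":0,"ry":0,"rz":0},{"hand":0.085,"tx":0,"ty":0,"tz":0.018,"rx":0,"ry":0,"rz":0},{"hand":0.085,"tx":0,"ty":0,"tz":0,"rx":0,"ry":0,"rz":0}]' 25 && python3 -c "
from h import *
togo(.48,-.057,.021,-.249)"
python3 -m creep '[{"hand":0.06,"tx":0,"ty":0,"tz":0,"rx":0,"ry":0,"rz":0},{"hand":0.05,"tx":0,"ty":0,"tz":0,"rx":0,"ry":0,"rz":0},{"hand":0.04,"tx":0,"ty":0,"tz":0,"rx":0,"ry":0,"rz":0},{"hand":0.04,"tx":0,"ty":0,"tz":0,"rx":0,"ry":0,"rz":0},{"hand":0.04,"tx":0,"ty":0,"tz":0,"rx":0,"ry":0,"rz":0},{"hand":0.04,"tx":0,"ty":0,"tz":0,"rx":0,"ry":0,"rz":0}]' 25
```

```text
time_s: 3.7
eef_pos: [0.4782, -0.057, 0.019]
orientation: [-0.0, 0.992, -0.123, -0.002]
ft_force: [-0.4, 0.0, -0.8]
grip_width: 0.0853
gripper_force: 0.0
t 3.7 yaw -0.2458 shift old tool [ 0.0018 -0.0005 -0.002 ] new tool [ 0.0018 -0.0005 -0.002 ] rot(tool) [-0.      0.0043  0.0032]
time_s: 4.3
eef_pos: [0.4812, -0.0576, 0.0222]
orientation: [0.0, 0.992, -0.124, 0.001]
ft_force: [-1.7, -0.9, 7.2]
grip_width: 0.0493
gripper_force: 27.3
```

```bash
cat > m.py <<'E'
from h import *
from scipy.spatial.transform import Rotation as Ro
s=readout.get_state(); w,a,b,d=s["orientation"]; R=Ro.from_quat([a,b,d,w])
print("MOM tool",R.inv().apply(s["moment"]).round(3),"F",s["ft_force"].round(2),"w",round(s["grip_width"],4),"pos",s["eef_pos"].round(4),"t",s["time_s"])
E
python3 -m creep '[{"hand":0.04,"tx":0,"ty":0,"tz":-0.02,"rx":0,"ry":0,"rz":0},{"hand":0.04,"tx":0,"ty":0,"tz":-0.03,"rx":0,"ry":0,"rz":0},{"hand":0.04,"tx":0,"ty":0,"tz":-0.03,"rx":0,"ry":0,"rz":0},{"hand":0.04,"tx":0,"ty":0,"tz":-0.02,"rx":0,"ry":0,"rz":0},{"hand":0.04,"tx":0,"ty":0,"tz":0,"rx":0,"ry":0,"rz":0},{"hand":0.04,"tx":0,"ty":0,"tz":0,"rx":0,"ry":0,"rz":0},{"hand":0.04,"tx":0,"ty":0,"tz":0,"rx":0,"ry":0,"rz":0}]'; python3 m.py
python3 -m creep '[{"hand":0.04,"tx":0.05,"ty":0,"tz":0,"rx":0,"ry":0,"rz":0},{"hand":0.04,"tx":0.05,"ty":0,"tz":0,"rx":0,"ry":0,"rz":0},{"hand":0.04,"tx":0,"ty":0,"tz":0,"rx":0,"ry":0,"rz":0},{"hand":0.04,"tx":0,"ty":0,"tz":0,"rx":0,"ry":0,"rz":0},{"hand":0.04,"tx":0,"ty":0,"tz":0,"rx":0,"ry":0,"rz":0},{"hand":0.04,"tx":0,"ty":0,"tz":0,"rx":0,"ry":0,"rz":0},{"hand":0.04,"tx":0,"ty":0,"tz":0,"rx":0,"ry":0,"rz":0}]'; python3 m.py
python3 -m creep '[{"hand":0.04,"tx":-0.05,"ty":0,"tz":0,"rx":0,"ry":0,"rz":0},{"hand":0.04,"tx":-0.05,"ty":0,"tz":0,"rx":0,"ry":0,"rz":0},{"hand":0.04,"tx":0,"ty":0,"tz":0,"rx":0,"ry":0,"rz":0},{"hand":0.04,"tx":0,"ty":0,"tz":0,"rx":0,"ry":0,"rz":0},{"hand":0.04,"tx":0,"ty":0,"tz":0,"rx":0,"ry":0,"rz":0},{"hand":0.04,"tx":0,"ty":0,"tz":0,"rx":0,"ry":0,"rz":0},{"hand":0.04,"tx":0,"ty":0,"tz":0,"rx":0,"ry":0,"rz":0}]'; python3 m.py
```

```text
time_s: 5.0
eef_pos: [0.4786, -0.0574, 0.1196]
orientation: [-0.0, 0.992, -0.124, -0.001]
ft_force: [-0.4, 0.3, -4.6]
grip_width: 0.0494
gripper_force: 29.4
MOM tool [-0.005 -0.079 -0.008] F [-0.39  0.31 -4.63] w 0.0494 pos [ 0.4786 -0.0574  0.1196] t 5.0
time_s: 5.7
eef_pos: [0.5759, -0.0818, 0.1209]
orientation: [0.0, 0.992, -0.124, -0.0]
ft_force: [0.4, 0.1, -4.6]
grip_width: 0.0494
gripper_force: 30.0
MOM tool [ 0.004 -0.008 -0.057] F [ 0.44  0.06 -4.58] w 0.0494 pos [ 0.5759 -0.0818  0.1209] t 5.7
time_s: 6.4
eef_pos: [0.4816, -0.0575, 0.1215]
orientation: [-0.0, 0.992, -0.124, 0.001]
ft_force: [0.7, -0.0, -3.9]
grip_width: 0.0495
gripper_force: 30.1
MOM tool [-0.046  0.049  0.037] F [ 0.73 -0.04 -3.95] w 0.0495 pos [ 0.4816 -0.0575  0.1215] t 6.4
```

Too noisy; average over a longer rest, after a stroke each way.

```bash
cat > m.py <<'E'
from h import *
from scipy.spatial.transform import Rotation as Ro
M=[];F=[]
for i in range(12):
    vision.camera("top")
    s=readout.get_state(); w,a,b,d=s["orientation"]; R=Ro.from_quat([a,b,d,w])
    M.append(R.inv().apply(s["moment"]));F.append(s["ft_force"])
M=np.array(M)
print("MOM tool",M.mean(0).round(3),"sd",M.std(0).round(3),"F",np.mean(F,0).round(2),"w",round(s["grip_width"],4),"pos",s["eef_pos"].round(4),"t",s["time_s"])
E
python3 m.py
python3 -m creep '[{"hand":0.04,"tx":0.05,"ty":0,"tz":0,"rx":0,"ry":0,"rz":0},{"hand":0.04,"tx":0.05,"ty":0,"tz":0,"rx":0,"ry":0,"rz":0},{"hand":0.04,"tx":0,"ty":0,"tz":0,"rx":0,"ry":0,"rz":0},{"hand":0.04,"tx":0,"ty":0,"tz":0,"rx":0,"ry":0,"rz":0},{"hand":0.04,"tx":0,"ty":0,"tz":0,"rx":0,"ry":0,"rz":0}]' |grep grip; python3 m.py
python3 -m creep '[{"hand":0.04,"tx":-0.05,"ty":0,"tz":0,"rx":0,"ry":0,"rz":0},{"hand":0.04,"tx":-0.05,"ty":0,"tz":0,"rx":0,"ry":0,"rz":0},{"hand":0.04,"tx":0,"ty":0,"tz":0,"rx":0,"ry":0,"rz":0},{"hand":0.04,"tx":0,"ty":0,"tz":0,"rx":0,"ry":0,"rz":0},{"hand":0.04,"tx":0,"ty":0,"tz":0,"rx":0,"ry":0,"rz":0}]' |grep grip; python3 m.py
```

```text
MOM tool [ 0.007  0.031 -0.004] sd [0.037 0.022 0.017] F [ 0.04 -0.04 -4.2 ] w 0.0493 pos [ 0.4801 -0.0573  0.121 ] t 7.0
grip_width: 0.0496
gripper_force: 30.3
MOM tool [-0.028 -0.06  -0.003] sd [0.029 0.03  0.028] F [-0.14  0.1  -4.33] w 0.049 pos [ 0.577  -0.082   0.1211] t 8.1
grip_width: 0.0491
gripper_force: 30.3
MOM tool [ 0.001  0.043 -0.   ] sd [0.038 0.028 0.022] F [ 0.07  0.07 -4.2 ] w 0.0493 pos [ 0.4801 -0.0573  0.121 ] t 9.2
```

This case shows a moment swing of about 0.09–0.10 N m that reverses with each stroke, well above the 0.03 silent limit, so it rattles. Next, carry it to the pad.

```bash
python3 -m creep '[{"hand":0.04,"tx":0.01,"ty":-0.005,"tz":0,"rx":0,"ry":0,"rz":0},{"hand":0.04,"tx":0.02,"ty":-0.01,"tz":0,"rx":0,"ry":0,"rz":0},{"hand":0.04,"tx":0.025,"ty":-0.014,"tz":0,"rx":0,"ry":0,"rz":0},{"hand":0.04,"tx":0.025,"ty":-0.014,"tz":0,"rx":0,"ry":0,"rz":0},{"hand":0.04,"tx":0.025,"ty":-0.014,"tz":0,"rx":0,"ry":0,"rz":0},{"hand":0.04,"tx":0.025,"ty":-0.014,"tz":0,"rx":0,"ry":0,"rz":0},{"hand":0.04,"tx":0.025,"ty":-0.014,"tz":0,"rx":0,"ry":0,"rz":0},{"hand":0.04,"tx":0.02,"ty":-0.01,"tz":0,"rx":0,"ry":0,"rz":0},{"hand":0.04,"tx":0.012,"ty":-0.005,"tz":0,"rx":0,"ry":0,"rz":0},{"hand":0.04,"tx":0,"ty":0,"tz":0,"rx":0,"ry":0,"rz":0},{"hand":0.04,"tx":0,"ty":0,"tz":0,"rx":0,"ry":0,"rz":0},{"hand":0.04,"tx":0,"ty":0,"tz":0,"rx":0,"ry":0,"rz":0}]'
python3 m.py
python3 - <<'E'
from h import *
c=vision.camera("scene"); cv2.imwrite("pics/scene1.png",cv2.resize(c["color"][180:420,180:500],(800,600)))
for o in lids(): print(o)
E
```

```text
time_s: 10.4
eef_pos: [0.6851, -0.0068, 0.1205]
orientation: [0.0, 0.992, -0.124, -0.001]
ft_force: [-0.3, 0.1, -4.4]
grip_width: 0.0494
gripper_force: 30.3
MOM tool [ 0.008 -0.037 -0.005] sd [0.039 0.023 0.033] F [-0.26  0.06 -4.5 ] w 0.0496 pos [ 0.686  -0.0066  0.1211] t 11.0
([0.6725, -0.0018], [0.6731, -0.0022], [0.053, 0.072], -0.23, 583, np.float64(60.0))
([0.477, 0.0924], [0.4769, 0.0923], [0.049, 0.138], -0.105, 1086, np.float64(64.0))
([0.489, 0.2292], [0.4893, 0.2293], [0.049, 0.138], -0.059, 1087, np.float64(60.0))
([0.226, 0.2845], [0.226, 0.2845], [0.021, 0.049], -0.765, 185, np.float64(138.0))
```

View pics/scene1.png

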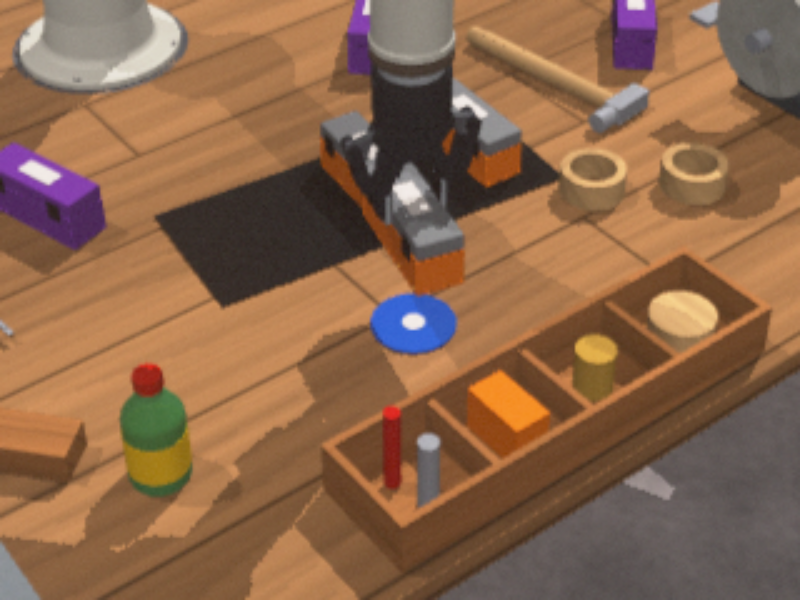

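The picture shows the case held level over the pad (pad at crop position (413,322)). The other two stand on the mat. The moment flipped again during the forward carry, which confirms the slug.

```bash
python3 -c "
from h import *
print(manip.job_done())"
```

```text
the job is handed in; nothing more can be done
None
```

I handed the job in with the rattling case (the rightmost on the mat) held level and still about 10 cm above the pad's centre; I left the other two on the mat unshaken because its load moment swung 0.09–0.10 N m between strokes (silent: under 0.03).

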